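Load the sample carousel and lock its bayonet cap

ROBOT

A 7-joint arm with a two-finger parallel gripper is mounted at the origin on the work surface. World frame = base frame: x ahead of the robot, y to its left, z up, the work surface at z = 0. Lengths are in mm, angles in rad, forces in N, time in s.
With the tool pointing down it reaches from about 425 to 925 mm from the base axis. Payload 6.8 kg.
Tool frame: the origin (TCP) lies at the very end of the fingers, on their centre line; the grasp point (between the pads) lies 19 mm behind it; x points along the fingers, y is the direction in which the jaws open and shut, and the axes are right-handed (so a half turn about x gives the same grasp; the last joint's range is limited). The gripper opens to 85 mm and grips with 20 to 120 N. Pads are 22 mm wide; open, the fingers measure 114 mm over their backs; the gripper's body (76 mm by 85 mm) begins 54 mm behind the grasp point. The pads swing forward as they close: fully open they stand 13 mm farther back than shut.
Start: joints at [-1.372, 0.477, 0.022, 1.555, -0.011, 1.109, -0.083], TCP at [203.853, 643.499, 231.308] pointing down, gripper open.
Joint ranges: [-2.96, 2.96], [-0.34, 2.1], [-1.41, 1.46], [0.24, 2.44], [-1.37, 4.51], [0.17, 1.92], [-2.96, 2.96]. Speed limits (rad/s): [2.39, 2.39, 3.14, 3.14, 3.14, 3.14, 3.14].

INTERFACE

Orientations are given as a rotation vector (axis times angle).
In Python, from bench import status, eyes, ticket gives the robot as it stands. The module is installed in compiled form; this text tells all that it offers.
- The arm moves only by the shell command python3 -m jog 'ROWS' [FORCE]. ROWS is JSON, a list of rows, each a list of 7 numbers: the gripper's target within -1 to 1 (shut at 1, half-way at 0, fully open at -1), then the shift along the tool's x, y, z in units of 40 mm (1.0 is 40 mm), then the turn, a rotation vector about the tool's x, y, z in rad. In form: [[jaw, dx, dy, dz, rx, ry, rz], ...]. A call has exactly 5 rows; each row is the pose to reach, as a shift and turn from the pose measured when the call began, along the tool's axes at that moment; what a row does not reach only later rows make up. A row lasts 1/8 s, in which the tool goes at most 62.5 mm and 10.7 degrees, less where a joint would pass 70% of its speed; a pose out of reach is approached as far as the arm can. A call with a gripper value outside its range is refused whole. The fingers move at their own pace and stop on an object; FORCE is the grip in N (left out, the last holds). Time passes only in rows, so rows that repeat a pose let the fingers close, or fill a call up. It gives the time, the measured TCP pose, the force and the opening at its end, in the units of the state.
- status.read_state(): the state, without advancing time (a new reading comes with each control period).
- eyes.get_image(name): name is "scene" or "top"; returns a dict with "img" (400x640x3 uint8, red, green, blue), "fovy" (degrees; the focal length in pixels is half the picture's height over the tangent of half this angle, whatever the lens; pixels are square), "cx", "cy" (the principal point, pixels), "world_to_cam" (4x4, takes a point from world to camera coordinates). Camera axes: x right, y down, z forward; pixel columns grow to the right and rows downward; lengths in mm; the calibration is good to about 2 mm. A picture is of the moment at which its call begins. There is no depth.
- ticket.hand_in(): hands the job in, once; it reports no verdict.
The state is a dict: "clock": time; "joint_positions": joint angles; "qd": joint speeds; "effort": joint torques, N m; "ee_pos": TCP position; "tcp_rot": TCP orientation; "force": force on the tool from outside, world axes, zero at the start; "torque": the same for the moment, N m; "grip_width": finger opening in mm.
Only numpy, scipy, OpenCV 4.12 (cv2) and the standard library are available. Lean on these libraries where they do the work, as an engineer would, in place of code of your own. Each camera call takes 0.05 s, during which the arm holds its last target.

TASK

Put the orange-capped vial fully home in carousel pocket 1 (one dot), then the blue-capped vial fully home in pocket 2 (two dots). Then take the red-handled bayonet cap from its stand, push it into the carousel's hub with its lugs through the notches, twist it a quarter turn clockwise (seen from above) to the stop while pushing against the spring, and finish while still gripping it and holding it pressed flush on the hub; do not let go. Leave everything else where it is.

Things in the scene. Friction and masses are not known exactly. Their poses are not given: they have to be found in the camera images.
- vial_orange: closed glass sample vial, a plain cylinder 22 mm in diameter and 72 mm tall, 30 g, with an ORANGE cap (its top 16 mm, same diameter) and a paper band. Origin: centre of its underside; z up along the vial. Starts upright in one of the rack's three holes; belongs in pocket 1.
- vial_blue: closed glass sample vial, a plain cylinder 22 mm in diameter and 72 mm tall, 30 g, with a BLUE cap (its top 16 mm, same diameter) and a paper band. Origin: centre of its underside; z up along the vial. Starts upright in one of the rack's three holes; belongs in pocket 2.
- rack: green rack block 160 x 50 x 32 mm with three 25 mm holes, 25 mm deep, in a row along its own x at -50, 0 and +50 mm; vials stand in them with their underside 7 mm above the bench. Left or right of the instrument. Fixed. Origin: centre of its underside.
- pocket1 (a point): Floor centre of pocket 1, marked by ONE yellow dot on the disc just outside it; empty. Each pocket is an upright metal cup on the disc, 25 mm inside, widening to 30 mm at the mouth, 30 mm deep: a vial fully home has its underside at this point and stands 42 mm out of the cup. z up.
- pocket2 (a point): Floor centre of pocket 2, marked by TWO yellow dots; empty, same shape as pocket 1. Seen from above, pockets 1, 2, 3, 4 follow one another clockwise, 65 mm from the carousel's centre (at 135, 45, -45 and -135 degrees from its x axis).
- hub_mouth (a point): Centre of the top rim of the hub, the socket for the cap: 54 mm outside, mouth 34 mm above the disc. Axes as the carousel's, z up. The mouth is a 31 mm hole in a 5 mm thick lip, with 12 mm wide notches at +x and -x (white strips point to them) for the cap's lugs. Under the lip the lugs turn only clockwise seen from above, to a stop 90 to 95 degrees on: bar along y (green strips).
- carousel: grey disc 204 mm in diameter, 10 mm thick, with four pocket cups and the hub in its middle, fixed (does not turn) on a white 270 x 250 x 50 mm instrument; place and yaw vary. Origin: centre of the disc's underside, 50 mm above the bench; pocket floors 10 mm and hub mouth 44 mm above it. z up.
- cap: bayonet cap, about 150 g: black flange 60 mm across, 6 mm thick; on it a red grip bar 50 mm along x, 16 mm thick along y, its top 40 mm above the flange's underside. Origin: centre of the flange's underside; z up. Half a turn makes no difference. Seated: flange flush on the hub's rim (origin at hub_mouth). Starts upright, flange resting on the stand, 32 mm above the bench.
- cap_stem (a point): Centre of the lower end of the cap's steel stem, 23 mm below the flange's underside. The stem is 27 mm thick, tapering to 19 mm over its last 6 mm. Two steel lugs, 7 mm wide, stick out along the cap's +x and -x to 21 mm from its axis, from 10 to 16 mm below the flange's underside. Axes as the cap's.
- plunger (a joint): Spring plunger in the hub, pushed down by the cap's stem; m, 0 at rest (its top 9 mm below the mouth), 0.014 with the cap flush. Pushes up with about 4 N at first touch, 12 N with the cap flush (0.57 N per mm). No catch: let go, the turned cap rises 5 mm till its lugs meet the lip.
- stand: blue parking block 85 x 85 x 32 mm with a 49 mm hole, 28 mm deep, on which the cap's flange rests; on the other side of the instrument from the rack. Fixed. Origin: centre of its underside.
- vial_spare: closed glass sample vial, a plain cylinder 22 mm in diameter and 72 mm tall, 30 g, with a WHITE cap (its top 16 mm, same diameter) and a paper band. Origin: centre of its underside; z up along the vial. Spare, stays in the rack.
- vial_three: closed glass sample vial, a plain cylinder 22 mm in diameter and 72 mm tall, 30 g, with a WHITE cap (its top 16 mm, same diameter) and a paper band. Origin: centre of its underside; z up along the vial. Already in pocket 3, stays there.
- vial_four: closed glass sample vial, a plain cylinder 22 mm in diameter and 72 mm tall, 30 g, with a WHITE cap (its top 16 mm, same diameter) and a paper band. Origin: centre of its underside; z up along the vial. Already in pocket 4, stays there.
- beaker: glass beaker 72 mm wide, 90 mm tall, a bystander. Origin: centre of its underside.
- flask: amber conical flask 84 mm wide, 120 mm tall, a bystander. Origin: centre of its underside.
- reagent_bottle: amber bottle 60 mm wide, 120 mm tall, blue cap, a bystander. Origin: centre of its underside.
- marker: marker pen 120 mm long and 16 mm thick lying on the bench, a bystander. Origin: under its middle.
- dish: clear shallow dish 90 mm wide, 16 mm tall, a bystander. Origin: centre of its underside.
Things that resemble listed ones, but are neither listed nor needed, are in the scene too. Of the things that look like the cap, the smallest one is meant.

How it is judged:
By the outcome, as a careful person would: the job done as asked, in the order asked, and still so for the second after the job is handed in, while the arm keeps its last pose, push and grip.
It also fails if it takes over 72 s, if anything falls off the work surface, if the arm or the gripper's body presses on something with over 40 N, if the wrist force passes 120 N, or if a joint passes its speed limit or range.

## Working session

There is one attempt and no reset: what is moved stays moved. The work goes in short steps, Python scripts to look and compute and a shell command to move; the robot and the scene stay as the last step left them, time stands still between calls to the robot, and variables do not carry over. Pictures are saved under pics/ and viewed, and the job is handed in when it is done.

```bash
mkdir -p pics; python3 - <<'E'
from bench import status, eyes
import cv2
s=status.read_state()
for k,v in s.items(): print(k,v)
for n in("scene","top"):
    d=eyes.get_image(n)
    cv2.imwrite(f"pics/{n}0.png",d["img"][:,:,::-1])
    print(n,d["fovy"],d["cx"],d["cy"],d["world_to_cam"])
E
```

```text
clock 0.0
joint_positions [-1.37211326  0.47782943  0.02236987  1.55646341 -0.01150876  1.1092994
 -0.08311116]
qd [-0.00066549  0.00065794 -0.00085693 -0.00023367  0.00064105  0.00031396
  0.00042681]
effort [-6.05733239e-04 -5.96450937e+01  1.60791378e+00 -2.81195766e+01
  1.25394834e-02  9.42793937e-03 -3.56890155e-05]
ee_pos [203.69484746 642.902477   230.30159221]
tcp_rot [ 0.23932651  1.5574909  -0.24226668]
force [0.5271151  0.21811448 0.66230892]
torque [0.01720606 0.02792939 0.00333035]
grip_width 85.45778434685998
scene 50.484827396740855 321.18746789904463 201.3279040629174 [[ 8.02699638e-01  5.96349669e-01  6.35320939e-03 -4.85933457e+02]
 [ 4.54666998e-01 -6.05028345e-01 -6.53619632e-01 -1.61460325e+02]
 [-3.85941979e-01  5.27548837e-01 -7.56796547e-01  1.29277326e+03]
 [ 0.00000000e+00  0.00000000e+00  0.00000000e+00  1.00000000e+00]]
top 51.12805634990836 323.40627596571375 201.49091062417838 [[-9.78075788e-02 -9.95203781e-01  1.76414062e-03  9.63091691e+01]
 [-9.71504228e-01  9.50935533e-02 -2.17110000e-01  5.38510831e+02]
 [ 2.15900934e-01 -2.29488735e-02 -9.76145550e-01  1.08308267e+03]
 [ 0.00000000e+00  0.00000000e+00  0.00000000e+00  1.00000000e+00]]
```

View pics/scene0.png

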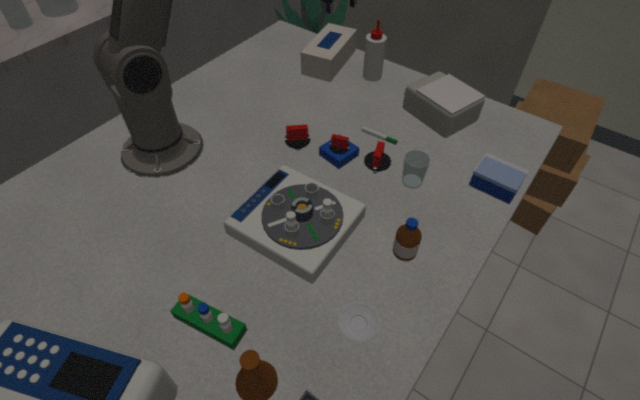

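View pics/top0.png

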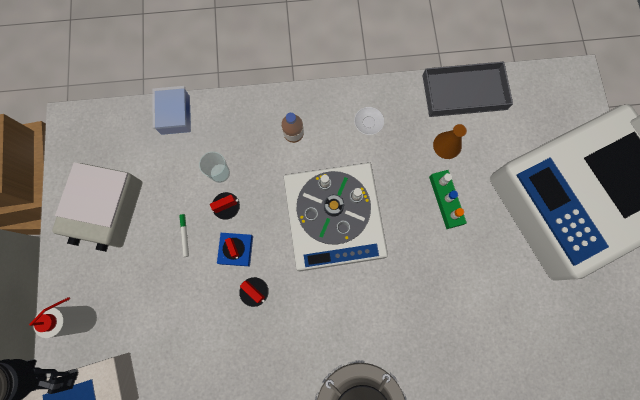

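```bash
cat > h.py <<'E'
import numpy as np, cv2
from bench import status, eyes
def f(d): return 200/np.tan(np.radians(d["fovy"])/2)
def ray(d,u,v):
    M=np.array(d["world_to_cam"]);R=M[:3,:3];t=M[:3,3]
    c=-R.T@t; r=R.T@np.array([(u-d["cx"])/f(d),(v-d["cy"])/f(d),1]); return c,r
def onz(d,u,v,z):
    c,r=ray(d,u,v); return c+r*(z-c[2])/r[2]
def proj(d,P):
    M=np.array(d["world_to_cam"]);P=np.atleast_2d(P);q=P@M[:3,:3].T+M[:3,3]
    return np.c_[q[:,0]/q[:,2]*f(d)+d["cx"],q[:,1]/q[:,2]*f(d)+d["cy"]]
def tri(a,ua,b,ub):
    A=np.zeros((3,3));B=np.zeros(3)
    for d,u in((a,ua),(b,ub)):
        c,r=ray(d,*u);r/=np.linalg.norm(r);P=np.eye(3)-np.outer(r,r);A+=P;B+=P@c
    return np.linalg.solve(A,B)
def crop(img,x0,y0,x1,y1,k,name,pts=None):
    c=cv2.resize(img[y0:y1,x0:x1],None,fx=k,fy=k,interpolation=cv2.INTER_CUBIC)[:,:,::-1].copy()
    for i,x in enumerate(range(x0,x1)):
        if x%10==0:
            cv2.line(c,(i*k,0),(i*k,6),(255,255,255),1); cv2.putText(c,str(x),(i*k,16),0,.35,(255,0,255),1)
    for i,y in enumerate(range(y0,y1)):
        if y%10==0:
            cv2.line(c,(0,i*k),(6,i*k),(255,255,255),1); cv2.putText(c,str(y),(8,i*k+4),0,.35,(255,0,255),1)
    if pts is not None:
        for u,v in pts: cv2.circle(c,(int((u-x0+.5)*k),int((v-y0+.5)*k)),2,(255,255,0),-1)
    cv2.imwrite("pics/"+name+".png",c)
def save(n,k):
    d=eyes.get_image(n); np.save(f"{n}{k}.npy",d,allow_pickle=True); return d
def load(n,k): return np.load(f"{n}{k}.npy",allow_pickle=True).item()
E
python3 - <<'E'
from h import *
t=save("top",1);s=save("scene",1)
crop(t["img"],270,155,400,280,6,"t_car1")
crop(t["img"],170,180,290,310,4,"t_cap1")
crop(t["img"],420,160,480,240,7,"t_rack1")
E
```

```text
(no output)
```

View pics/t_car1.png

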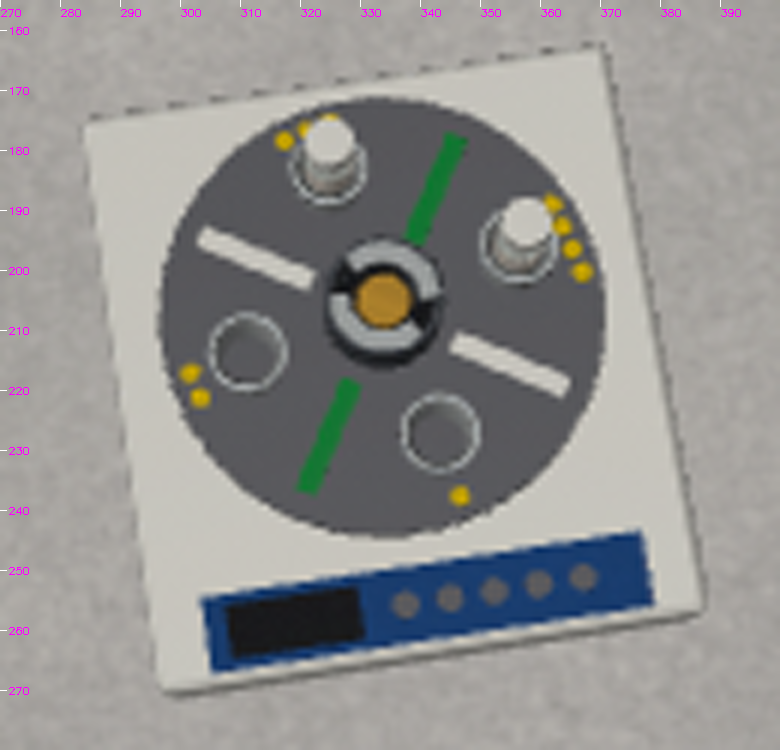

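View pics/t_cap1.png

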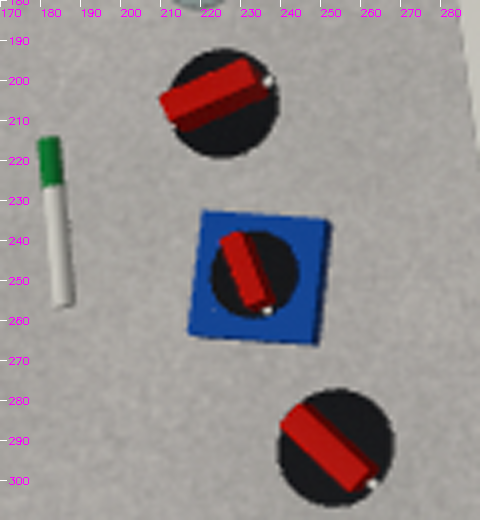

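View pics/t_rack1.png

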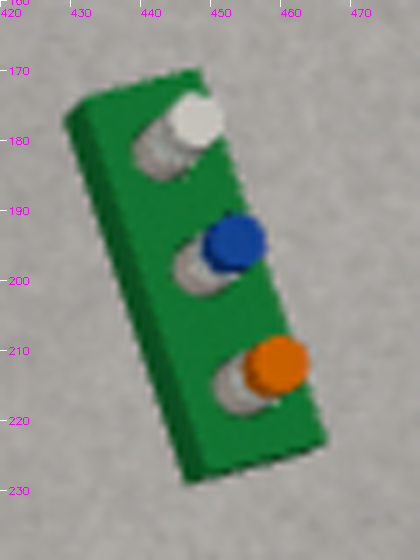

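```bash
python3 - <<'E'
from h import *
t=load("top",1);s=load("scene",1)
crop(s["img"],220,160,370,280,5,"s_car1")
crop(s["img"],280,115,400,180,6,"s_cap1")
crop(s["img"],165,285,250,350,8,"s_rack1")
for n,u,v,z in[("p1",343.3,227.2,90),("p2",311.3,213.7,90),("hub",334,204.7,94),("disc",333.75,207.85,60),("p3f",324.7,182.3,90),("p4f",356.5,195.4,90),
 ("orange",459.6,212,79),("blue",453.5,194.6,79),("white",448,177.5,79),("cap",231.5,247.5,38+32-32)]:
    print(n,onz(t,u-.5,v-.5,z).round(1))
E
```

```text
p1 [466.2   0.   90. ]
p2 [510.2  80.2  90. ]
hub [527.7  18.3  94. ]
disc [526.3  18.2  60. ]
p3f [592.2  36.6  90. ]
p4f [547.9 -44.2  90. ]
orange [ 478.4 -314.2   79. ]
blue [ 527.2 -305.8   79. ]
white [ 576.  -298.8   79. ]
cap [448.4 305.   38. ]
```

View pics/s_car1.png

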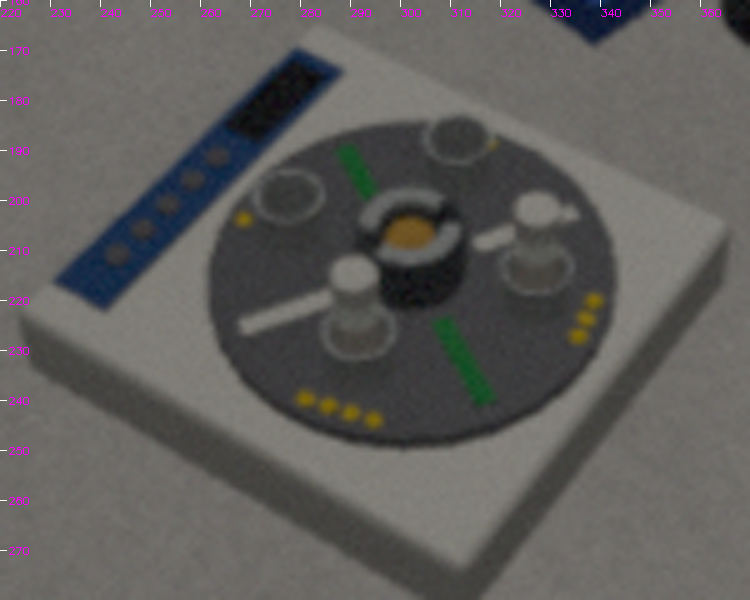

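View pics/s_cap1.png

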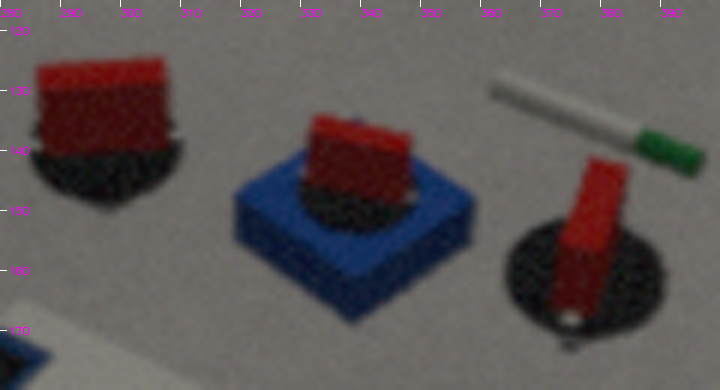

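View pics/s_rack1.png

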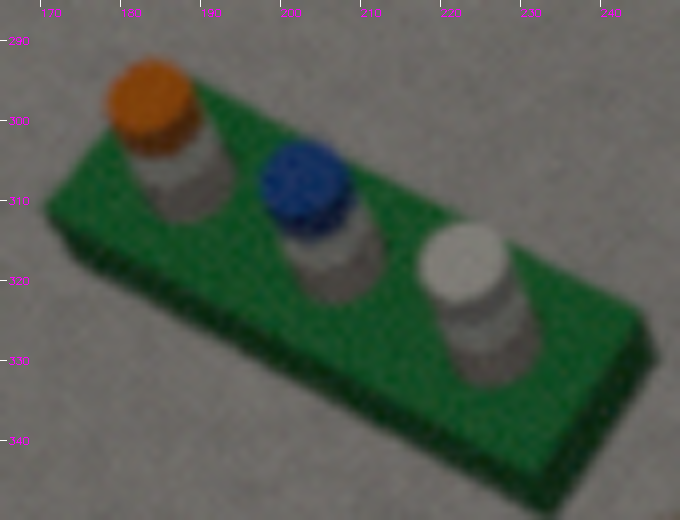

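```bash
python3 - <<'E'
from h import *
t=load("top",1);s=load("scene",1)
def R(x0,y0,k,u,v): return x0+u/k-.5,y0+v/k-.5
S={"p1":(*R(220,160,5,289,196),90),"p2":(*R(220,160,5,459,140),90),"hub":(*R(220,160,5,411,229),94),"p3":(*R(220,160,5,537,270),90),"p4":(*R(220,160,5,359,330),90),
"disc":(*R(220,160,5,413,284),60),
"orange":(*R(165,285,8,151,98),79),"blue":(*R(165,285,8,304,182),79),"white":(*R(165,285,8,466,261),79)}
for k,(u,v,z) in S.items(): print(k,np.round((u,v),1),onz(s,u,v,z).round(1))
# triangulate
T={"hub":(334,204.7),"p1":(343.3,227.2),"p2":(311.3,213.7),"orange":(459.6,212),"blue":(453.5,194.6),"white":(448,177.5)}
for k in T: print(k,tri(t,np.array(T[k])-.5,s,S[k][:2]).round(1))
# cap bar top quad corners
print("cap bar z=72")
for u,v in [(226+.0,238.4)]: pass
tq=[R(170,180,4,*p) for p in[(219,238),(239,231),(270,298),(250,307)]]
P=np.array([onz(t,*p,72) for p in tq]);print(P.round(1),P.mean(0))
sq=[R(280,115,6,*p) for p in[(316,115),(412,134),(409,154),(311,132)]]
P=np.array([onz(s,*p,72) for p in sq]);print(P.round(1),P.mean(0))
# stand top corners z=32
tq=[R(170,180,4,*p) for p in[(203,210),(328,220),(317,345),(188,335)]]
P=np.array([onz(t,*p,32) for p in tq]);print(P.round(1),P.mean(0))
print("flange",onz(t,*R(170,180,4,255,275),38))
E
```

```text
p1 [277.3 198.7] [470.2  -0.   90. ]
p2 [311.3 187.5] [514.3  79.9  90. ]
hub [301.7 205.3] [533.6  16.7  94. ]
p3 [326.9 213.5] [595.4  35.3  90. ]
p4 [291.3 225.5] [550.3 -43.7  90. ]
disc [302.1 216.3] [537.8  11.4  60. ]
orange [183.4 296.8] [ 483.5 -316.    79. ]
blue [202.5 307.2] [ 532.7 -308.7   79. ]
white [222.8 317.1] [ 581.2 -299.3   79. ]
hub [529.8  19.   88.7]
p1 [467.5   0.8  87. ]
p2 [511.7  81.2  86.9]
orange [ 479.7 -315.4   73.7]
blue [ 528.9 -307.6   72.5]
white [ 578.  -299.3   74.3]
cap bar z=72
[[466.9 314.7  72. ]
 [470.2 301.3  72. ]
 [424.  283.2  72. ]
 [419.4 296.6  72. ]] [445.12467059 298.92768375  72.        ]
[[423.  298.1  72. ]
 [468.1 314.6  72. ]
 [475.1 301.7  72. ]
 [428.4 286.5  72. ]] [448.65466395 300.21718983  72.        ]
[[493.4 333.6  32. ]
 [478.1 248.5  32. ]
 [393.8 261.   32. ]
 [409.  347.5  32. ]] [443.57087012 297.65677388  32.        ]
flange [444.42534483 299.09966172  38.        ]
```

```bash
cat >> h.py <<'E'
from scipy.spatial.transform import Rotation as Ro
def toolR(yaw):  # tool x down, tool y at heading yaw(deg)
    a=np.radians(yaw);x=np.array([0,0,-1.]);y=np.array([np.cos(a),np.sin(a),0]);return np.c_[x,y,np.cross(x,y)]
def plan(x,y,z,yaw):
    s=status.read_state();R=Ro.from_rotvec(s["tcp_rot"]).as_matrix()
    T=toolR(yaw);T2=toolR(yaw+180)
    p=np.array(s["ee_pos"])
    out=[Ro.from_matrix(R.T@q).as_rotvec() for q in(T,T2)]
    r=min(out,key=np.linalg.norm)
    sh=R.T@(np.array([x,y,z])-p)/40
    print("t",round(s["clock"],2),"pos",p.round(1),"yaw",np.degrees(np.arctan2(R[1,1],R[0,1])).round(1),"downx",R[:,0].round(3),"w",round(s["grip_width"],1),"F",np.round(s["force"],1),"q",np.round(s["joint_positions"],2))
    print("-> shift",sh.round(3),"rot",r.round(3),"dist",np.linalg.norm(sh*40).round(1),"deg",np.degrees(np.linalg.norm(r)).round(1))
E
python3 - <<'E'
from h import *
plan(500,300,230,99)
E
```

```text
t 0.2 pos [203.8 643.2 230.7] yaw 72.4 downx [-0.    -0.001 -1.   ] w 85.7 F [-0.2 -0.6 -0.4] q [-1.37  0.48  0.02  1.56 -0.01  1.11 -0.08]
-> shift [ 0.025 -5.942  9.651] rot [-0.464 -0.     0.001] dist 453.3 deg 26.6
```

```bash
python3 -m jog '[[-0.3,0,-1.5,2.4,0.17,0,0],[-0.3,0,-3,4.8,0.35,0,0],[-0.3,0,-4.4,7.2,0.53,0,0],[-0.3,0,-5.9,9.6,0.7,0,0],[-0.3,0,-5.9,9.6,0.87,0,0]]' 30; python3 - <<'E'
from h import *
plan(500,-50,230,-30)
E
```

```text
clock: 0.82
ee_pos: [408.9, 405.1, 231.1]
tcp_rot: [0.918, 1.368, -0.919]
force: [0.4, 1.8, 0.4]
grip_width: 55.2
t 0.82 pos [408.9 405.1 231.1] yaw 22.3 downx [-0.    -0.001 -1.   ] w 55.2 F [0.4 1.8 0.4] q [-1.12  0.32  0.28  1.81 -0.1   1.02 -0.4 ]
-> shift [ 0.035 -2.203 11.392] rot [0.912 0.001 0.   ] dist 464.1 deg 52.3
```

```bash
python3 -m jog '[[-0.3,0,-0.3,1.5,0.18,0,0],[-0.3,0,-0.6,3,0.36,0,0],[-0.3,0,-0.9,4.5,0.55,0,0],[-0.3,0,-1.2,6,0.73,0,0],[-0.3,0,-1.5,7.5,0.91,0,0]]'; python3 - <<'E'
from h import *
plan(481,-315,150,-81)
E
```

```text
clock: 1.45
ee_pos: [467.1, 102.8, 231.5]
tcp_rot: [1.586, 0.912, -1.586]
force: [1.5, -0.1, -0.6]
grip_width: 55.6
t 1.45 pos [467.1 102.8 231.5] yaw -30.2 downx [ 0. -0. -1.] w 55.6 F [ 1.5 -0.1 -0.6] q [-0.87  0.16  0.59  2.04 -0.11  0.97 -0.75]
-> shift [2.038 5.555 8.852] rot [ 0.886 -0.    -0.   ] dist 425.9 deg 50.8
```

```bash
python3 -m jog '[[-0.3,0,0.8,1.25,0.18,0,0],[-0.3,0.2,1.6,2.5,0.36,0,0],[-0.3,0.5,2.4,3.8,0.53,0,0],[-0.3,1.2,3.2,5.1,0.71,0,0],[-0.3,1.5,4,6.4,0.88,0,0]]'; python3 - <<'E'
from h import *
plan(481,-315,130,-81)
E
```

```text
clock: 2.08
ee_pos: [476.1, -195.7, 171.4]
tcp_rot: [2.138, 0.171, -2.139]
force: [0.7, -0.2, 0.2]
grip_width: 55.7
t 2.08 pos [ 476.1 -195.7  171.4] yaw -80.9 downx [-0.     0.001 -1.   ] w 55.7 F [ 0.7 -0.2  0.2] q [-0.4   0.38  0.84  2.04 -0.36  0.88 -0.77]
-> shift [1.034 2.965 0.353] rot [0.002 0.    0.001] dist 126.4 deg 0.1
```

```bash
python3 -m jog '[[-0.3,0.3,1.2,0.14,0,0,0],[-0.3,0.6,2.4,0.28,0,0,0],[-0.3,1.03,2.96,0.35,0,0,0],[-0.3,1.03,2.96,0.35,0,0,0],[-0.3,1.03,2.96,0.35,0,0,0]]'; python3 - <<'E'
from h import *
plan(481,-315,44,-81)
t=save("top",2);s=save("scene",2)
p=status.read_state()["ee_pos"]
print(p.round(1),proj(t,[p]),proj(s,[p]))
crop(t["img"],410,150,510,250,6,"t2",proj(t,[p]))
crop(s["img"],140,220,260,350,5,"s2",proj(s,[p]))
E
```

```text
clock: 2.7
ee_pos: [481.3, -313.8, 130.3]
tcp_rot: [2.138, 0.173, -2.139]
force: [0.7, -0.0, -0.3]
grip_width: 55.7
t 2.7 pos [ 481.3 -313.8  130.3] yaw -80.8 downx [-0.     0.001 -1.   ] w 55.7 F [ 0.7 -0.  -0.3] q [-0.09  0.54  0.75  1.93 -0.48  0.87 -0.5 ]
-> shift [2.157 0.031 0.012] rot [0.003 0.    0.001] dist 86.3 deg 0.2
[ 481.9 -313.4  130.7] [[465.03835109 206.26984904]] [[177.57618493 282.81982274]]
```

View pics/t2.png

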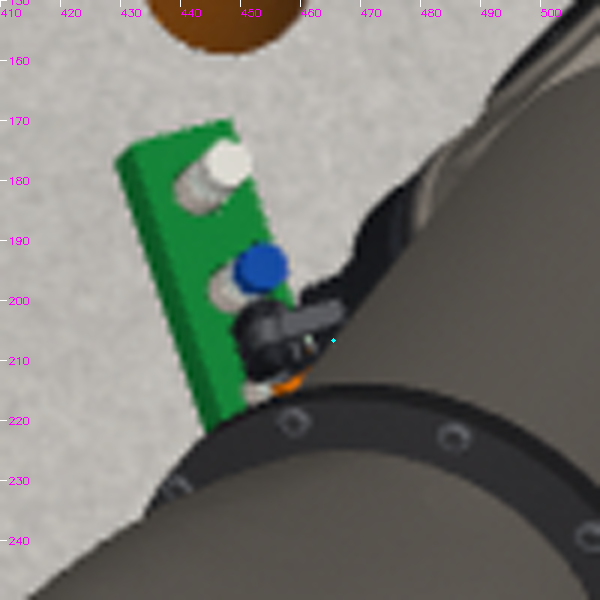

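View pics/s2.png

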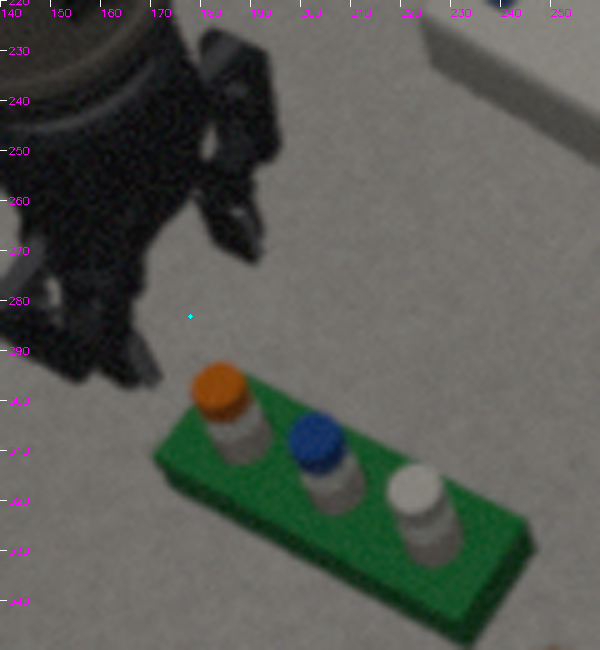

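```bash
python3 -m jog '[[-0.3,0.6,0.02,0,0,0,0],[-0.3,1.2,0.03,0,0,0,0],[-0.3,1.7,0.03,0,0,0,0],[-0.3,2.15,0.03,0,0,0,0],[-0.3,2.15,0.03,0,0,0,0]]'; python3 - <<'E'
from h import *
plan(481,-315,44,-81)
s=save("scene",3)
crop(s["img"],140,240,240,350,6,"s3")
E
```

```text
clock: 3.42
ee_pos: [481.5, -313.9, 43.6]
tcp_rot: [2.137, 0.176, -2.139]
force: [-0.5, 0.2, 0.7]
grip_width: 55.9
t 3.42 pos [ 481.5 -313.9   43.6] yaw -80.7 downx [-0.001  0.002 -1.   ] w 55.9 F [-0.5  0.2  0.7] q [-0.    0.66  0.64  1.97 -0.59  0.72 -0.41]
-> shift [-0.011  0.026  0.017] rot [0.005 0.001 0.002] dist 1.3 deg 0.3
```

View pics/s3.png

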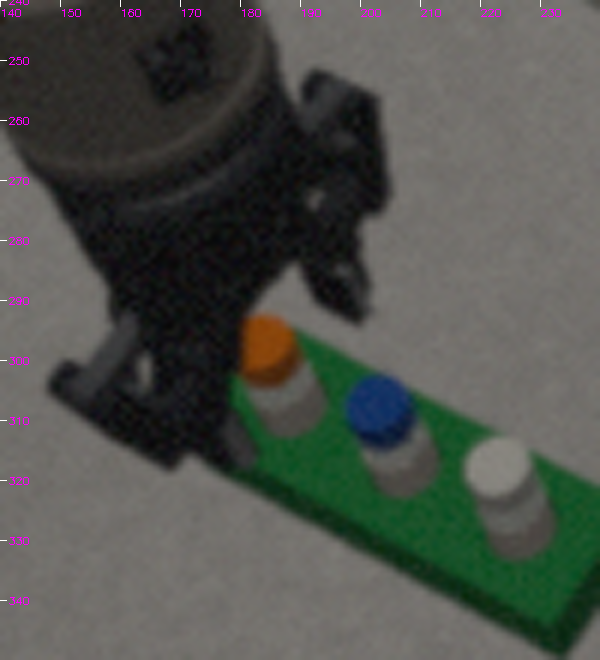

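```bash
python3 -m jog '[[1,0,0,0,0,0,0],[1,0,0,0,0,0,0],[1,0,0,0,0,0,0],[1,0,0,0,0,0,0],[1,0,0,0,0,0,0]]' 25; python3 - <<'E'
from h import *
plan(481,-315,44,-81)
s=save("scene",4)
crop(s["img"],140,240,240,350,6,"s4")
E
```

```text
clock: 4.1
ee_pos: [482.4, -314.8, 45.0]
tcp_rot: [2.139, 0.174, -2.137]
force: [-0.9, 1.1, 6.4]
grip_width: 21.0
t 4.1 pos [ 482.4 -314.8   45. ] yaw -80.8 downx [ 0.001  0.001 -1.   ] w 21.0 F [-0.9  1.1  6.4] q [-0.01  0.65  0.64  1.97 -0.59  0.72 -0.41]
-> shift [0.026 0.001 0.034] rot [ 0.004 -0.001  0.001] dist 1.7 deg 0.3
```

View pics/s4.png

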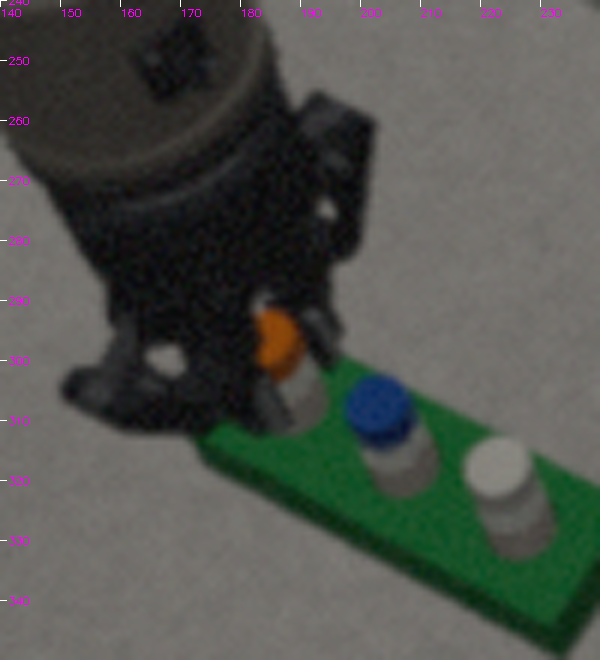

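```bash
python3 -m jog '[[1,-0.8,0,0,0,0,0],[1,-1.6,0,0,0,0,0],[1,-2.6,-1,0,0,0,0],[1,-3.2,-2.2,0,0,0,0],[1,-3.2,-3.6,0,0,0,0]]'; python3 - <<'E'
from h import *
plan(468,0,172,-81)
E
```

```text
clock: 4.78
ee_pos: [459.9, -172.3, 174.6]
tcp_rot: [2.143, 0.172, -2.133]
force: [1.0, 0.4, -1.6]
grip_width: 21.4
t 4.78 pos [ 459.9 -172.3  174.6] yaw -80.8 downx [ 0.004  0.001 -1.   ] w 21.4 F [ 1.   0.4 -1.6] q [-0.49  0.33  0.88  2.09 -0.34  0.86 -0.83]
-> shift [ 0.069 -4.22  -0.885] rot [ 0.003 -0.005 -0.   ] dist 172.5 deg 0.3
```

```bash
python3 -m jog '[[1,0.03,-1.4,-0.3,0,0,0],[1,0.06,-2.8,-0.6,0,0,0],[1,0.06,-4.22,-0.88,0,0,0],[1,0.06,-4.22,-0.88,0,0,0],[1,0.06,-4.22,-0.88,0,0,0]]'; python3 - <<'E'
from h import *
plan(468,0,172,-81)
t=save("top",5);s=save("scene",5)
crop(t["img"],290,160,400,260,6,"t5")
crop(s["img"],230,130,350,250,6,"s5")
p=status.read_state()["ee_pos"]
for q in (p+[0,0,-37],p+[0,0,35]): print(proj(s,[q]),proj(t,[q]))
E
```

```text
clock: 5.4
ee_pos: [467.4, -0.3, 172.2]
tcp_rot: [2.142, 0.172, -2.134]
force: [0.1, -0.0, 0.2]
grip_width: 21.4
t 5.4 pos [ 4.674e+02 -3.000e-01  1.722e+02] yaw -80.8 downx [ 0.004  0.    -1.   ] w 21.4 F [ 0.1 -0.   0.2] q [-0.87  0.28  0.87  2.14 -0.29  0.84 -1.23]
-> shift [ 0.006 -0.005 -0.015] rot [ 0.003 -0.004 -0.   ] dist 0.7 deg 0.3
[[274.64642903 186.01533566]] [[344.21294574 223.2657173 ]]
[[272.19314115 164.22877878]] [[345.75670442 218.16681404]]
```

View pics/t5.png

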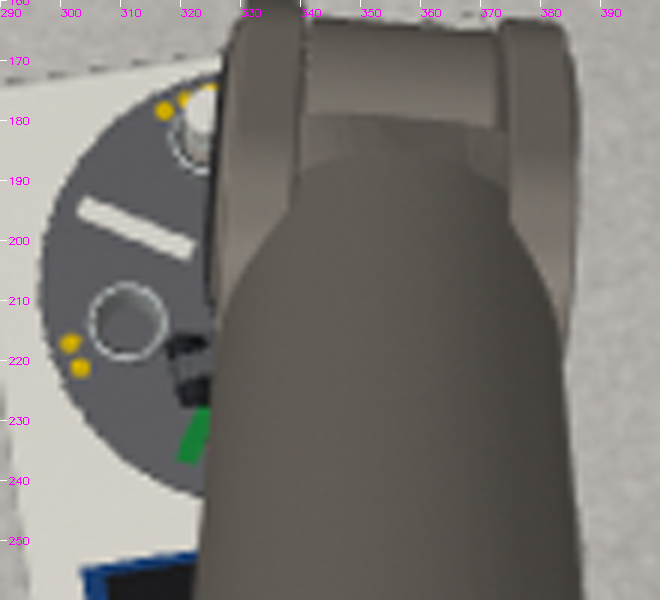

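View pics/s5.png

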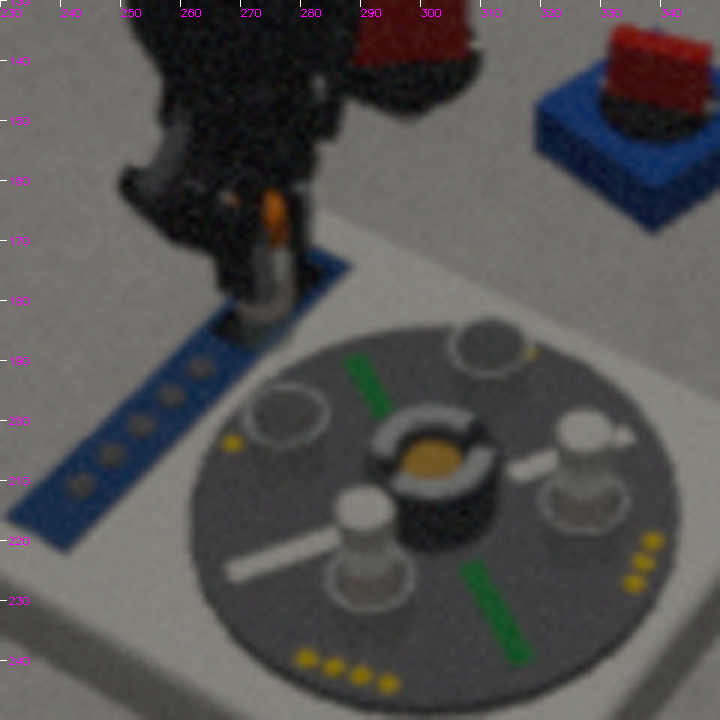

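```bash
python3 - <<'E'
from h import *
s=load("scene",5)
im=s["img"][150:210,250:300].astype(float)*1.7
s2=np.zeros_like(s["img"]);s2[150:210,250:300]=np.clip(im,0,255)
p=status.read_state()["ee_pos"]
th=np.linspace(0,2*np.pi,24);c=np.c_[11*np.cos(th),11*np.sin(th),0*th]
crop(s2,250,150,300,210,12,"s5b",proj(s,np.vstack([p+[0,0,-37.5]+c,p+[0,0,34.5]+c]))-.5+.5)
E
```

```text
(no output)
```

View pics/s5b.png

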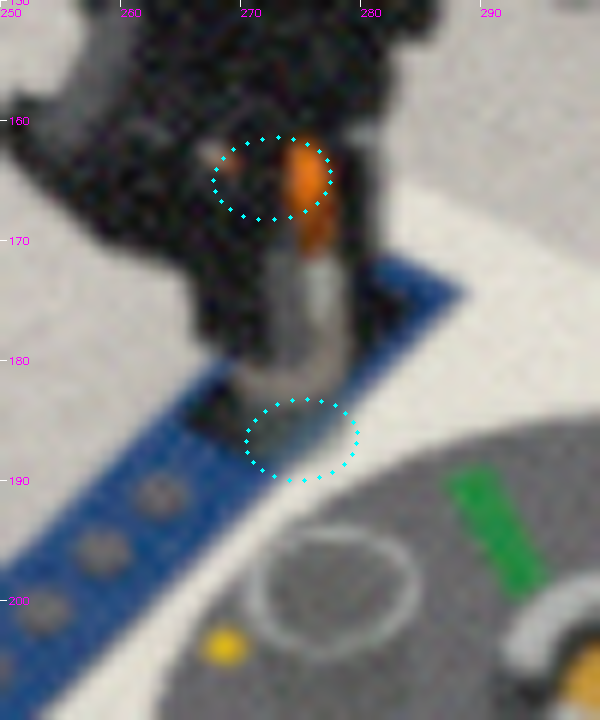

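```bash
python3 -m jog '[[1,0.3,0,0.05,0,0,0],[1,0.7,0,0.05,0,0,0],[1,1.05,0,0.05,0,0,0],[1,1.3,0,0.05,0,0,0],[1,1.4,0,0.05,0,0,0]]'; python3 - <<'E'
from h import *
plan(469.5,0,98,-81)
E
```

```text
clock: 6.12
ee_pos: [467.6, -1.5, 116.3]
tcp_rot: [2.147, 0.168, -2.132]
force: [4.1, 2.2, 2.3]
grip_width: 21.1
t 6.12 pos [467.6  -1.5 116.3] yaw -81.0 downx [ 0.007  0.    -1.   ] w 21.1 F [4.1 2.2 2.3] q [-0.77  0.38  0.79  2.19 -0.41  0.71 -1.12]
-> shift [ 0.459 -0.031 -0.05 ] rot [ 0.    -0.007 -0.001] dist 18.5 deg 0.4
```

```bash
python3 -m jog '[[1,0,-0.04,-0.06,0,0,0],[1,0.1,-0.05,-0.06,0,0,0],[1,0.25,-0.05,-0.06,0,0,0],[1,0.35,-0.05,-0.06,0,0,0],[1,0.4,-0.05,-0.06,0,0,0]]'; python3 - <<'E'
from h import *
plan(469.5,0,98,-81)
E
```

```text
clock: 6.75
ee_pos: [469.3, 0.7, 99.9]
tcp_rot: [2.146, 0.168, -2.133]
force: [-0.0, -0.6, -0.2]
grip_width: 21.4
t 6.75 pos [469.3   0.7  99.9] yaw -81.0 downx [ 0.006  0.    -1.   ] w 21.4 F [-0.  -0.6 -0.2] q [-0.75  0.41  0.75  2.19 -0.45  0.68 -1.09]
-> shift [ 0.049  0.018 -0.001] rot [ 0.    -0.006 -0.001] dist 2.1 deg 0.4
```

Free of side force. Down to the floor gently.

```bash
python3 -m jog '[[1,0.03,0,0,0,0,0],[1,0.05,0,0,0,0,0],[1,0.08,0,0,0,0,0],[1,0.1,0,0,0,0,0],[1,0.1,0,0,0,0,0]]'; python3 - <<'E'
from h import *
plan(469.5,0,98,-81)
E
```

```text
clock: 7.38
ee_pos: [471.1, 0.6, 97.7]
tcp_rot: [2.15, 0.169, -2.13]
force: [-3.7, -0.0, 20.1]
grip_width: 21.5
t 7.38 pos [471.1   0.6  97.7] yaw -81.0 downx [ 0.009  0.002 -1.   ] w 21.5 F [-3.7 -0.  20.1] q [-0.74  0.42  0.75  2.19 -0.46  0.68 -1.08]
-> shift [-0.009  0.008  0.041] rot [-0.    -0.009  0.   ] dist 1.7 deg 0.5
```

```bash
python3 -m jog '[[0.1,-0.03,0,0,0,0,0],[0.1,-0.03,0,0,0,0,0],[0.1,-0.03,0,0,0,0,0],[0.1,-1,0,0,0,0,0],[0.1,-1.9,0,0,0,0,0]]'; python3 - <<'E'
from h import *
plan(530,-307,172,-81)
s=save("scene",6)
crop(s["img"],230,130,350,250,6,"s6")
E
```

```text
clock: 8.0
ee_pos: [469.9, 0.2, 174.2]
tcp_rot: [2.148, 0.168, -2.132]
force: [-0.3, 0.6, 1.0]
grip_width: 38.5
t 8.0 pos [4.699e+02 2.000e-01 1.742e+02] yaw -81.0 downx [ 0.008  0.001 -1.   ] w 38.5 F [-0.3  0.6  1. ] q [-0.88  0.28  0.89  2.14 -0.29  0.84 -1.23]
-> shift [ 0.06   7.82  -0.289] rot [-0.001 -0.008 -0.001] dist 313.0 deg 0.4
```

View pics/s6.png

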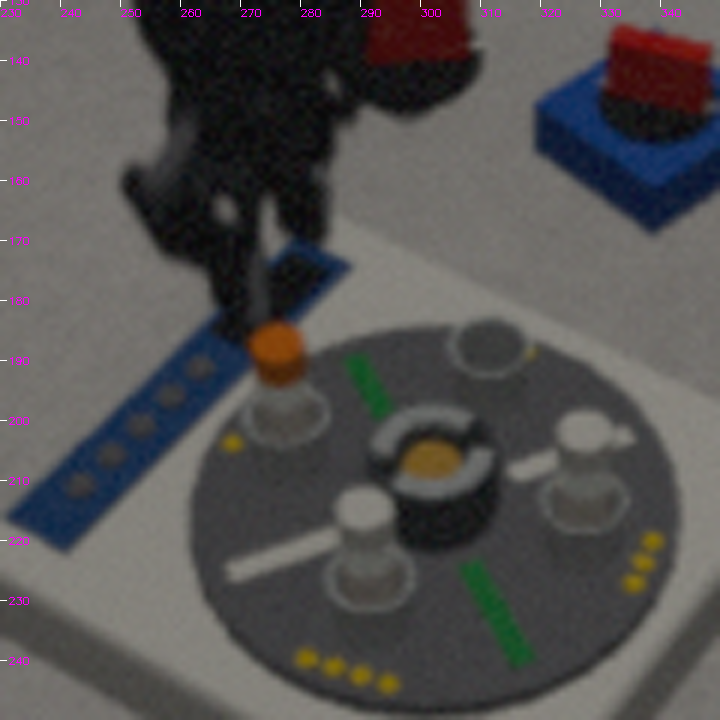

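```bash
python3 -m jog '[[-0.2,0.2,1.5,-0.05,0,-0.008,0],[-0.2,0.4,3,-0.1,0,-0.008,0],[-0.2,0.6,4.6,-0.2,0,-0.008,0],[-0.2,0.9,6.2,-0.25,0,-0.008,0],[-0.2,1.1,7.82,-0.31,0,-0.008,0]]'; python3 - <<'E'
from h import *
plan(531,-307,45,-81)
E
```

```text
clock: 8.68
ee_pos: [532.2, -301.3, 133.6]
tcp_rot: [2.146, 0.169, -2.136]
force: [0.9, 1.3, -0.8]
grip_width: 51.6
t 8.68 pos [ 532.2 -301.3  133.6] yaw -81.1 downx [ 0.005  0.002 -1.   ] w 51.6 F [ 0.9  1.3 -0.8] q [-0.12  0.59  0.75  1.84 -0.51  0.91 -0.55]
-> shift [2.214 0.139 0.063] rot [-0.001 -0.005  0.002] dist 88.8 deg 0.3
```

```bash
python3 -m jog '[[-0.2,0.4,0.14,0.05,0,-0.005,0],[-0.2,1,0.14,0.05,0,-0.005,0],[-0.2,1.6,0.14,0.05,0,-0.005,0],[-0.2,2.2,0.14,0.05,0,-0.005,0],[-0.2,2.2,0.14,0.05,0,-0.005,0]]'; python3 - <<'E'
from h import *
plan(531,-307,45,-81)
s=save("scene",7)
crop(s["img"],150,240,250,350,6,"s7")
E
```

```text
clock: 9.3
ee_pos: [530.1, -305.0, 43.4]
tcp_rot: [2.137, 0.173, -2.146]
force: [-0.4, -0.7, 0.3]
grip_width: 51.6
t 9.3 pos [ 530.1 -305.    43.4] yaw -81.0 downx [-0.004  0.004 -1.   ] w 51.6 F [-0.4 -0.7  0.3] q [-0.04  0.71  0.65  1.88 -0.6   0.77 -0.47]
-> shift [-0.041  0.053 -0.014] rot [-0.     0.004  0.005] dist 2.7 deg 0.3
```

View pics/s7.png

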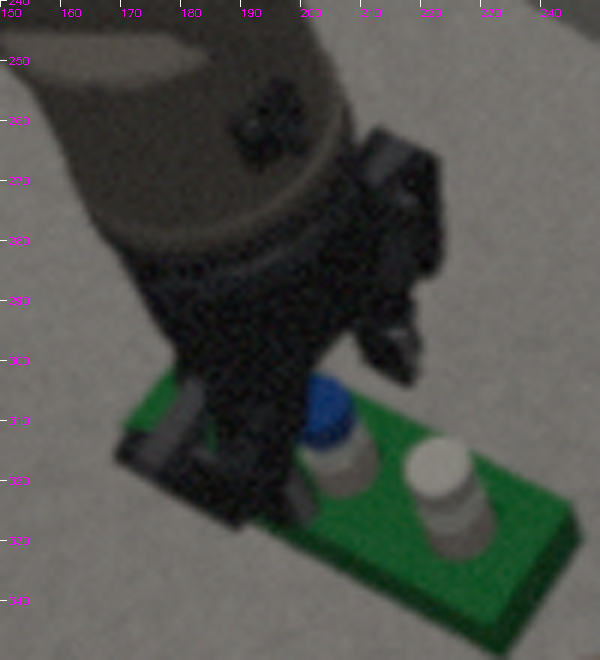

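```bash
python3 -m jog '[[1,-0.04,0.05,-0.02,0,0.004,0.005],[1,-0.04,0.05,-0.02,0,0.004,0.005],[1,-0.04,0.05,-0.02,0,0.004,0.005],[1,-0.04,0.05,-0.02,0,0.004,0.005],[1,-0.04,0.05,-0.02,0,0.004,0.005]]' 25; python3 - <<'E'
from h import *
plan(513,80,172,-81)
E
```

```text
clock: 9.98
ee_pos: [532.7, -308.1, 47.5]
tcp_rot: [2.143, 0.165, -2.135]
force: [-1.3, 1.1, 6.7]
grip_width: 21.1
t 9.97 pos [ 532.7 -308.1   47.5] yaw -81.0 downx [ 0.004 -0.002 -1.   ] w 21.1 F [-1.3  1.1  6.7] q [-0.05  0.7   0.66  1.87 -0.6   0.77 -0.47]
-> shift [-3.134 -9.652 -1.035] rot [-0.001 -0.004 -0.003] dist 408.0 deg 0.3
```

```bash
python3 -m jog '[[1,-1,0,0,0,0,0],[1,-2.4,-0.4,0,0,0,0],[1,-3.4,-1.5,-0.1,0,0,0],[1,-3.6,-3,-0.3,0,0,0],[1,-3.6,-4.5,-0.5,0,0,0]]'; python3 - <<'E'
from h import *
plan(514.5,80.5,190,-81)
E
```

```text
clock: 10.6
ee_pos: [524.3, -125.4, 192.4]
tcp_rot: [2.147, 0.165, -2.132]
force: [1.3, 0.2, -0.3]
grip_width: 21.5
t 10.6 pos [ 524.3 -125.4  192.4] yaw -81.1 downx [ 0.007 -0.001 -1.   ] w 21.5 F [ 1.3  0.2 -0.3] q [-0.56  0.4   0.87  1.97 -0.37  0.94 -0.92]
-> shift [ 0.05  -5.124 -0.555] rot [-0.002 -0.007 -0.003] dist 206.2 deg 0.4
```

```bash
python3 -m jog '[[1,0,-1.5,-0.15,0,-0.007,-0.003],[1,0,-3,-0.3,0,-0.007,-0.003],[1,0.2,-4.5,-0.5,0,-0.007,-0.003],[1,0.7,-5.12,-0.55,0,-0.007,-0.003],[1,1,-5.12,-0.55,0,-0.007,-0.003]]'; python3 - <<'E'
from h import *
plan(514.5,80.5,102,-81)
s=save("scene",8)
p=status.read_state()["ee_pos"]
th=np.linspace(0,2*np.pi,24);c=np.c_[11*np.cos(th),11*np.sin(th),0*th]
s["img"]=np.clip(s["img"].astype(float)*1.7,0,255).astype(np.uint8)
crop(s["img"],270,140,350,220,9,"s8",proj(s,np.vstack([p+[0,0,-40.5]+c,p+[0,0,31.5]+c])))
E
```

```text
clock: 11.22
ee_pos: [514.0, 82.7, 151.2]
tcp_rot: [2.137, 0.173, -2.14]
force: [-0.8, -0.5, -0.6]
grip_width: 21.3
t 11.22 pos [514.   82.7 151.2] yaw -80.8 downx [-0.001  0.001 -1.   ] w 21.3 F [-0.8 -0.5 -0.6] q [-0.92  0.42  0.82  2.04 -0.41  0.85 -1.28]
-> shift [ 1.23   0.057 -0.004] rot [0.003 0.001 0.001] dist 49.3 deg 0.2
```

View pics/s8.png

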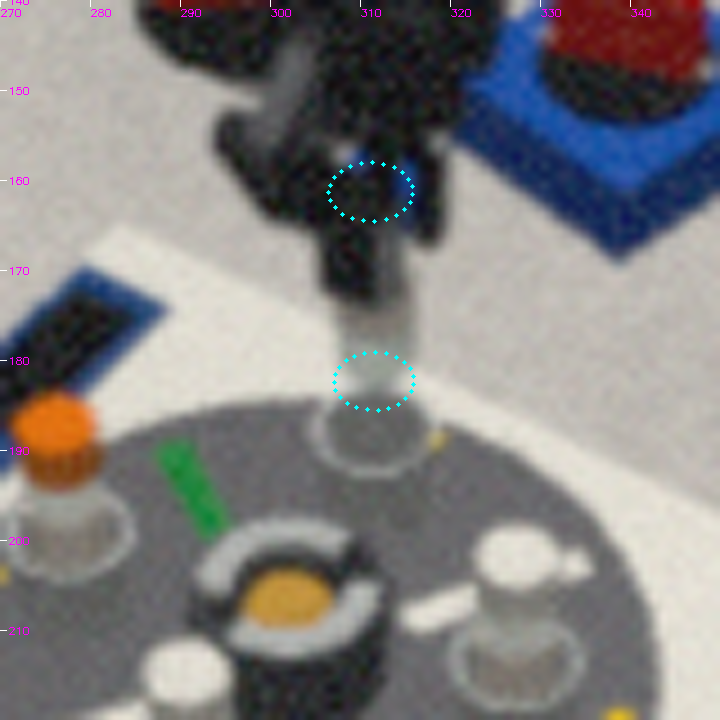

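```bash
python3 -m jog '[[1,0.1,0.05,0,0,0,0],[1,0.4,0.05,0,0,0,0],[1,0.7,0.05,0,0,0,0],[1,1,0.05,0,0,0,0],[1,1.15,0.05,0,0,0,0]]'; python3 - <<'E'
from h import *
plan(514.5,80.5,100.5,-81)
E
```

```text
clock: 11.9
ee_pos: [514.0, 79.0, 103.6]
tcp_rot: [2.137, 0.169, -2.142]
force: [0.9, 3.3, 2.0]
grip_width: 21.5
t 11.9 pos [514.   79.  103.6] yaw -81.0 downx [-0.002 -0.    -1.   ] w 21.5 F [0.9 3.3 2. ] q [-0.86  0.5   0.75  2.07 -0.49  0.76 -1.21]
-> shift [ 0.077 -0.036 -0.019] rot [0.001 0.002 0.   ] dist 3.5 deg 0.1
```

```bash
python3 -m jog '[[1,0.02,-0.04,-0.01,0,0,0],[1,0.06,-0.04,-0.01,0,0,0],[1,0.1,-0.04,-0.01,0,0,0],[1,0.13,-0.04,-0.01,0,0,0],[1,0.13,-0.04,-0.01,0,0,0]]'; python3 - <<'E'
from h import *
plan(514.5,80.5,100.5,-81)
E
```

```text
clock: 12.52
ee_pos: [515.3, 80.4, 100.3]
tcp_rot: [2.14, 0.17, -2.14]
force: [-2.9, -0.3, 18.5]
grip_width: 21.4
t 12.53 pos [515.3  80.4 100.3] yaw -81.0 downx [-0.     0.001 -1.   ] w 21.4 F [-2.9 -0.3 18.5] q [-0.85  0.5   0.75  2.07 -0.5   0.75 -1.21]
-> shift [-0.006 -0.006  0.02 ] rot [-0.     0.     0.001] dist 0.9 deg 0.1
```

```bash
python3 -m jog '[[0.1,-0.02,0,0,0,0,0],[0.1,-0.02,0,0,0,0,0],[0.1,-0.02,0,0,0,0,0],[0.1,-0.9,0,0,0,0,0],[-0.2,-1.9,-0.6,0.2,0,0,0]]'; python3 - <<'E'
from h import *
plan(447,299,140,-70)
E
```

```text
clock: 13.15
ee_pos: [503.5, 101.0, 176.7]
tcp_rot: [2.14, 0.164, -2.143]
force: [0.2, 0.9, 0.6]
grip_width: 51.3
t 13.15 pos [503.5 101.  176.7] yaw -81.2 downx [-0.001 -0.001 -1.   ] w 51.3 F [0.2 0.9 0.6] q [-1.01  0.37  0.87  2.03 -0.36  0.89 -1.36]
-> shift [ 0.916 -5.107  0.64 ] rot [-0.196  0.001 -0.   ] dist 209.1 deg 11.2
```

```bash
python3 -m jog '[[-0.2,0,-1.5,0.15,-0.04,0,0],[-0.2,0,-3,0.3,-0.1,0,0],[-0.2,0.4,-4.5,0.5,-0.15,0,0],[-0.2,0.8,-5.1,0.64,-0.196,0,0],[-0.2,0.9,-5.1,0.64,-0.196,0,0]]'; python3 - <<'E'
from h import *
plan(447,299,53,-70)
s=save("scene",9);t=save("top",9)
s["img"]=np.clip(s["img"].astype(float)*1.7,0,255).astype(np.uint8)
crop(s["img"],280,80,380,180,7,"s9")
crop(t["img"],200,140,400,290,4,"t9")
E
```

```text
clock: 13.78
ee_pos: [445.5, 299.7, 139.2]
tcp_rot: [2.025, 0.36, -2.032]
force: [0.6, -0.8, -0.8]
grip_width: 51.2
t 13.78 pos [445.5 299.7 139.2] yaw -69.8 downx [-0.003 -0.003 -1.   ] w 51.2 F [ 0.6 -0.8 -0.8] q [-1.28  0.45  0.74  2.01 -0.41  0.84 -1.53]
-> shift [ 2.154  0.026 -0.037] rot [ 0.004  0.004 -0.001] dist 86.2 deg 0.3
```

View pics/s9.png

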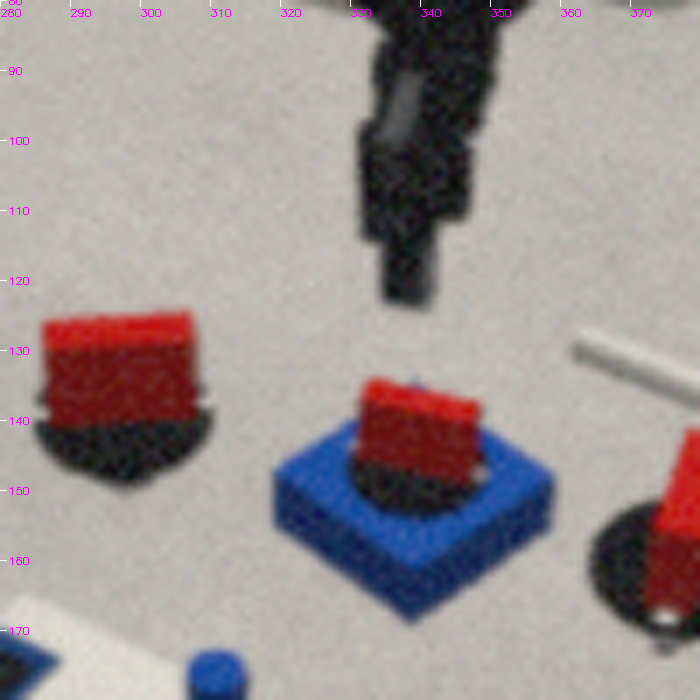

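View pics/t9.png

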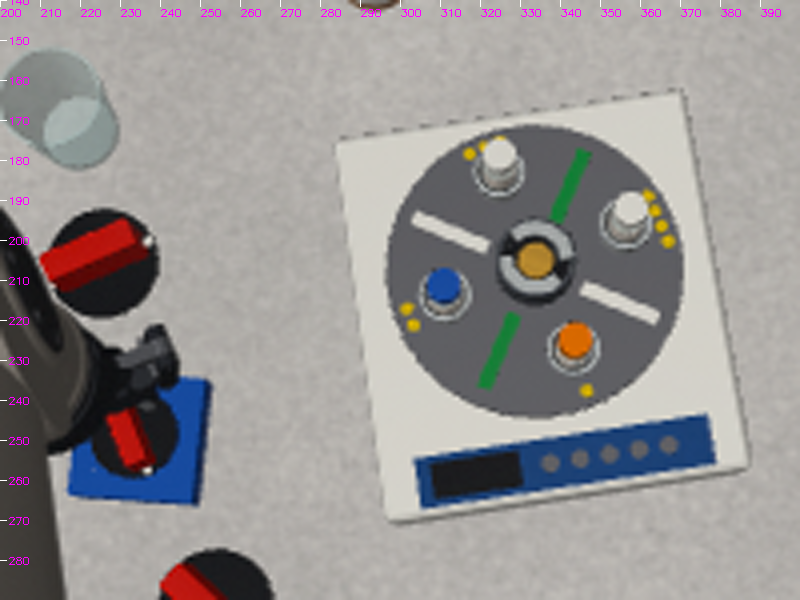

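```bash
python3 - <<'E'
from h import *
s=load("scene",9)
def R(u,v): return 280+u/7-.5,80+v/7-.5
q=[R(*p) for p in[(369,379),(482,403),(478,420),(362,399)]]
P=np.array([onz(s,*p,72) for p in q]);print(P.round(1),P.mean(0))
for a,b in((0,1),(3,2)):
    d=P[b]-P[a];print(np.degrees(np.arctan2(d[1],d[0])),np.linalg.norm(d))
# stand top corners, z=32
q=[R(*p) for p in[(274,476),(412,565),(552,480)]]
P=np.array([onz(s,*p,32) for p in q]);print(P.round(1),(P[0]+P[2])/2)
t=load("top",1)
def R(u,v): return 170+u/4-.5,180+v/4-.5
q=[R(*p) for p in[(219,238),(239,231),(270,298),(250,307)]]
P=np.array([onz(t,*p,72) for p in q])
for a,b in((0,3),(1,2)):
    d=P[a]-P[b];print(np.degrees(np.arctan2(d[1],d[0])),np.linalg.norm(d))
im=t["img"][228:268,212:258].astype(int)
m=((im[:,:,0]>150)&(im[:,:,1]<60)).astype(np.uint8)
r=cv2.minAreaRect(cv2.findNonZero(m));print(r,m.sum())
ang=np.radians(r[2]);
E
```

```text
[[423.1 298.3  72. ]
 [469.1 314.   72. ]
 [473.7 304.3  72. ]
 [428.2 286.3  72. ]] [448.51655203 300.7224436   72.        ]
18.88215565918226 48.600000422736265
21.5402940489871 48.99585209905842
[[400.8 262.4  32. ]
 [478.4 253.1  32. ]
 [495.9 331.   32. ]] [448.34782303 296.68265558  32.        ]
20.890052154472826 50.7697719280016
21.36284076412686 49.60719178875636
((18.198453903198242, 18.61598014831543), (17.66176986694336, 5.097501754760742), 68.96248626708984) 93
```

```bash
python3 -m jog '[[-0.2,0.3,0,-0.06,-0.012,0.004,0],[-0.2,0.9,0,-0.06,-0.012,0.004,0],[-0.2,1.6,0,-0.06,-0.012,0.004,0],[-0.2,2.2,0,-0.06,-0.012,0.004,0],[-0.2,2.4,0,-0.06,-0.012,0.004,0]]' 100; python3 - <<'E'
from h import *
plan(448,300,42,-69)
s=save("scene",10)
s["img"]=np.clip(s["img"].astype(float)*1.7,0,255).astype(np.uint8)
crop(s["img"],300,80,380,180,7,"s10")
E
```

```text
clock: 14.5
ee_pos: [449.6, 295.1, 42.9]
tcp_rot: [2.027, 0.362, -2.025]
force: [-0.1, -0.2, 0.2]
grip_width: 51.1
t 14.5 pos [449.6 295.1  42.9] yaw -69.6 downx [ 0.001 -0.003 -1.   ] w 51.1 F [-0.1 -0.2  0.2] q [-1.16  0.6   0.61  2.05 -0.55  0.65 -1.4 ]
-> shift [ 0.023 -0.128 -0.006] rot [-0.01   0.    -0.003] dist 5.2 deg 0.6
```

View pics/s10.png

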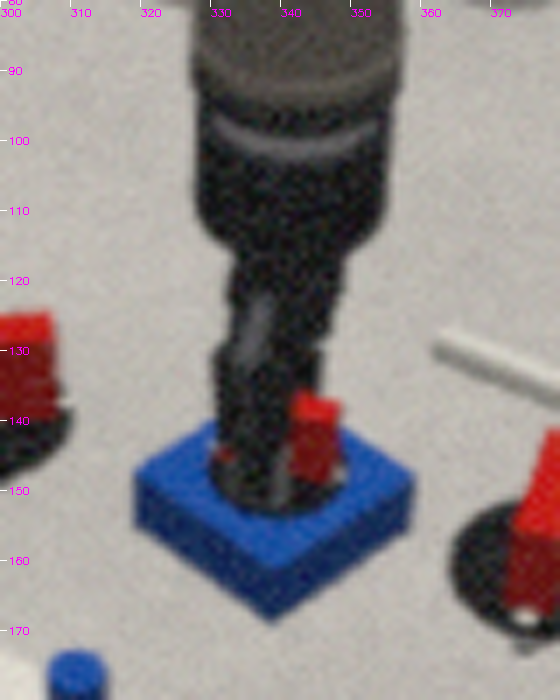

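```bash
python3 -m jog '[[-0.2,0.02,-0.12,0,-0.01,0,-0.003],[0.3,0.02,-0.12,0,-0.01,0,-0.003],[1,0.02,-0.12,0,-0.01,0,-0.003],[1,0.02,-0.12,0,-0.01,0,-0.003],[1,0.02,-0.12,0,-0.01,0,-0.003]]' 100; python3 - <<'E'
from h import *
plan(448,300,42,-69)
E
```

```text
clock: 15.18
ee_pos: [448.3, 300.4, 42.9]
tcp_rot: [2.023, 0.376, -2.02]
force: [-0.2, -0.3, 5.2]
grip_width: 14.5
t 15.18 pos [448.3 300.4  42.9] yaw -69.0 downx [ 0.001  0.001 -1.   ] w 14.5 F [-0.2 -0.3  5.2] q [-1.16  0.6   0.6   2.05 -0.55  0.65 -1.4 ]
-> shift [0.023 0.006 0.01 ] rot [ 0.    -0.001  0.001] dist 1.0 deg 0.1
```

```bash
python3 -m jog '[[1,-0.6,0,0,0,0,0],[1,-1.5,0,0,0,0,0],[1,-2.8,0,0,-0.1,0,0],[1,-3.7,0.8,0,-0.25,0,0],[1,-3.7,2,0,-0.4,0,0]]'; python3 - <<'E'
from h import *
plan(532,18,190,-28.8)
E
```

```text
clock: 15.8
ee_pos: [478.4, 227.1, 193.8]
tcp_rot: [1.774, 0.724, -1.76]
force: [1.0, 0.2, -2.0]
grip_width: 14.6
t 15.8 pos [478.4 227.1 193.8] yaw -45.6 downx [ 0.006  0.005 -1.   ] w 14.6 F [ 1.   0.2 -2. ] q [-1.13  0.33  0.71  1.98 -0.27  0.92 -1.08]
-> shift [0.075 4.67  2.703] rot [-0.292 -0.007 -0.001] dist 215.9 deg 16.8
```

```bash
python3 -m jog '[[1,0,1.3,0.75,-0.1,0,0],[1,0,2.6,1.5,-0.2,-0.007,0],[1,0,3.8,2.2,-0.29,-0.007,0],[1,0.07,4.67,2.7,-0.292,-0.007,0],[1,0.07,4.67,2.7,-0.292,-0.007,0]]'; python3 - <<'E'
from h import *
plan(532,18,150,-28.8)
t=save("top",11);s=save("scene",11)
s["img"]=np.clip(s["img"].astype(float)*1.7,0,255).astype(np.uint8)
st=status.read_state();p=st["ee_pos"]
b=np.radians(61.2);
k=proj(s,[p-[0,0,10.9],p-[0,0,33.9]])
print(k)
crop(s["img"],240,110,360,230,6,"s11",k)
crop(t["img"],270,140,400,270,5,"t11")
E
```

```text
clock: 16.42
ee_pos: [532.0, 13.8, 190.4]
tcp_rot: [1.574, 0.921, -1.573]
force: [0.2, 0.2, -3.2]
grip_width: 14.1
t 16.43 pos [532.   13.8 190.4] yaw -29.2 downx [ 0.002 -0.002 -1.   ] w 14.1 F [ 0.2  0.2 -3.2] q [-0.7   0.34  0.69  1.97 -0.27  0.92 -0.38]
-> shift [ 1.009 -0.053 -0.092] rot [-0.007  0.001 -0.002] dist 40.6 deg 0.4
[[300.39188522 180.22207741]
 [300.69831769 187.11154273]]
```

View pics/s11.png

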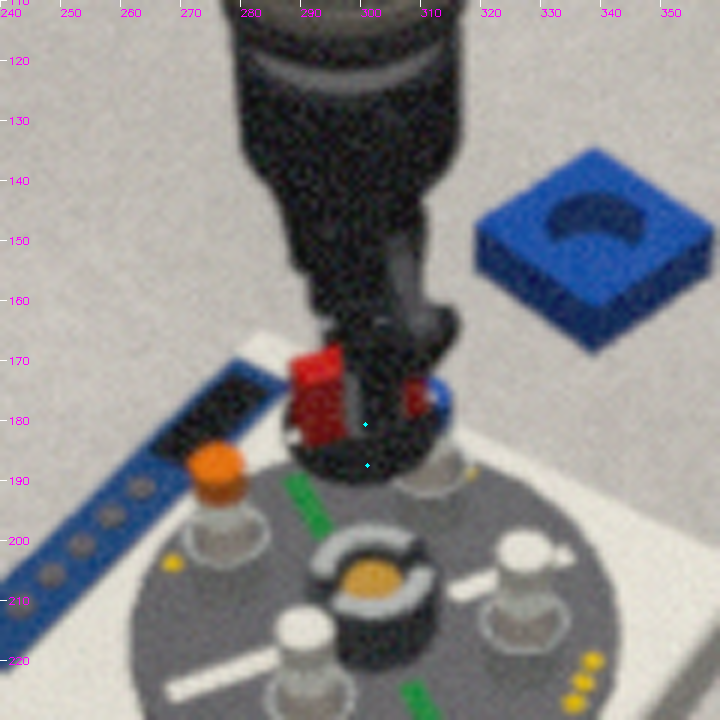

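View pics/t11.png

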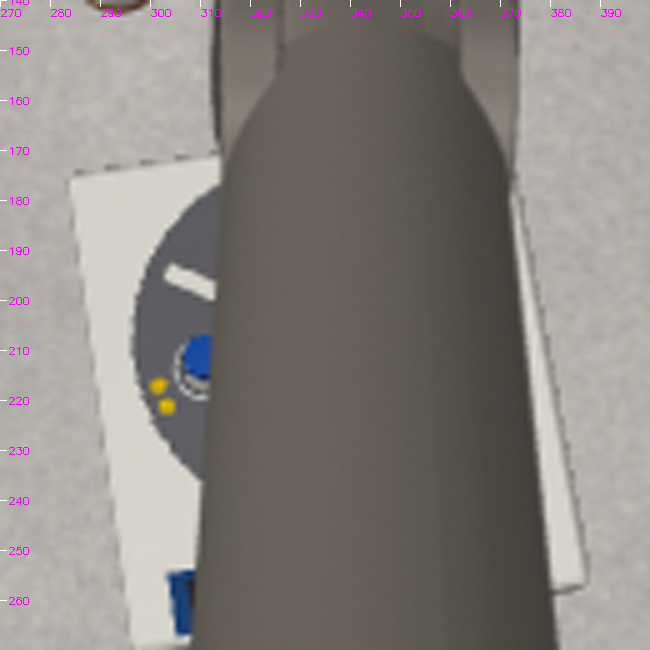

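```bash
python3 -m jog '[[1,0.3,-0.06,-0.1,-0.007,0,0],[1,0.7,-0.06,-0.1,-0.007,0,0],[1,1.1,-0.06,-0.1,-0.007,0,0],[1,1.35,-0.06,-0.1,-0.007,0,0],[1,1.4,-0.06,-0.1,-0.007,0,0]]'; python3 - <<'E'
from h import *
plan(532.3,18,122,-28.8)
t=save("top",12);s=save("scene",12)
s["img"]=np.clip(s["img"].astype(float)*1.7,0,255).astype(np.uint8)
st=status.read_state();p=st["ee_pos"]
th=np.linspace(0,2*np.pi,40);c=np.c_[np.cos(th),np.sin(th),0*th]
k=proj(s,np.vstack([p-[0,0,10.9]+30*c,[532,18,94]+27*c]))
crop(s["img"],260,140,340,220,9,"s12",k)
E
```

```text
clock: 17.15
ee_pos: [531.0, 22.7, 133.1]
tcp_rot: [1.564, 0.931, -1.566]
force: [0.0, 0.7, -1.4]
grip_width: 14.7
t 17.15 pos [531.   22.7 133.1] yaw -28.5 downx [-0.001 -0.001 -1.   ] w 14.7 F [ 0.   0.7 -1.4] q [-0.66  0.42  0.64  2.02 -0.35  0.8  -0.32]
-> shift [0.277 0.084 0.087] rot [0.005 0.001 0.   ] dist 12.1 deg 0.3
```

View pics/s12.png

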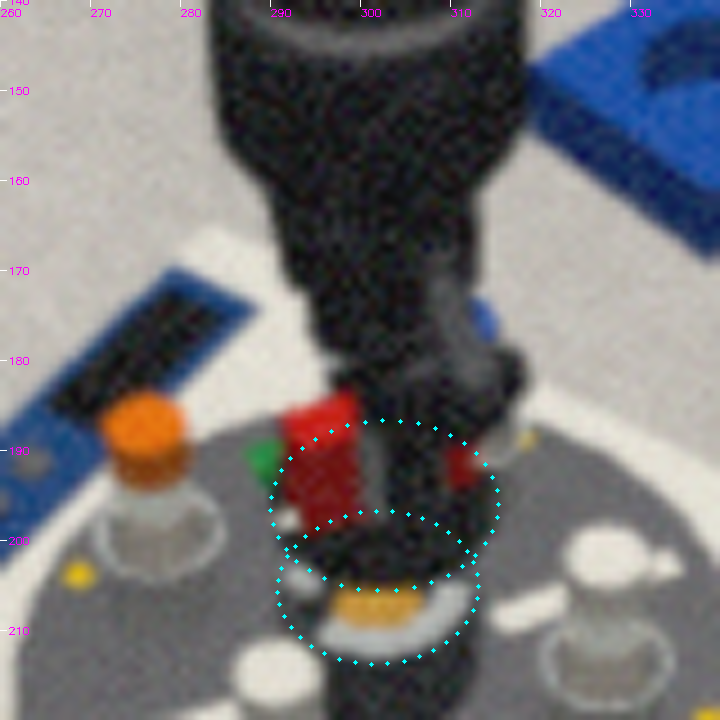

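```bash
python3 -m jog '[[1,0,0.09,0.09,0,0,0],[1,0,0.09,0.09,0,0,0],[1,0.1,0.09,0.09,0,0,0],[1,0.2,0.09,0.09,0,0,0],[1,0.25,0.09,0.09,0,0,0]]'; python3 - <<'E'
from h import *
plan(532.3,18,122,-28.8)
E
```

```text
clock: 17.88
ee_pos: [532.8, 17.8, 123.5]
tcp_rot: [1.565, 0.931, -1.565]
force: [-0.9, 0.6, -2.4]
grip_width: 14.6
t 17.88 pos [532.8  17.8 123.5] yaw -28.5 downx [-0. -0. -1.] w 14.6 F [-0.9  0.6 -2.4] q [-0.64  0.44  0.63  2.02 -0.36  0.78 -0.3 ]
-> shift [ 0.038 -0.014  0.003] rot [ 0.005  0.    -0.   ] dist 1.6 deg 0.3
```

```bash
python3 -m jog '[[1,0.06,0,0,0,0,0],[1,0.12,0,0,0,0,0],[1,0.18,0,0,0,0,0],[1,0.24,0,0,0,0,0],[1,0.27,0,0,0,0,0]]'; python3 - <<'E'
from h import *
plan(532.3,18,105,-28.8)
print(status.read_state()["torque"].round(2))
E
```

```text
clock: 18.5
ee_pos: [532.8, 17.9, 113.0]
tcp_rot: [1.565, 0.932, -1.566]
force: [-4.1, 0.9, 5.8]
grip_width: 14.3
t 18.5 pos [532.8  17.9 113. ] yaw -28.5 downx [-0.  0. -1.] w 14.3 F [-4.1  0.9  5.8] q [-0.63  0.46  0.61  2.03 -0.38  0.76 -0.29]
-> shift [ 0.2   -0.011  0.005] rot [0.005 0.    0.   ] dist 8.0 deg 0.3
[0.15 0.85 0.03]
```

```bash
python3 -m jog '[[1,0.05,0,0.02,0,0,0],[1,0.1,0,0.02,0,0,0],[1,0.15,0,0.02,0,0,0],[1,0.2,0,0.02,0,0,0],[1,0.22,0,0.02,0,0,0]]'; python3 - <<'E'
from h import *
plan(532.3,18,105,-28.8)
print(status.read_state()["torque"].round(2))
s=save("scene",13)
s["img"]=np.clip(s["img"].astype(float)*1.7,0,255).astype(np.uint8)
crop(s["img"],260,140,340,220,9,"s13")
E
```

```text
clock: 19.12
ee_pos: [532.8, 17.8, 104.9]
tcp_rot: [1.566, 0.933, -1.565]
force: [-3.4, 2.7, 15.6]
grip_width: 14.6
t 19.12 pos [532.8  17.8 104.9] yaw -28.5 downx [ 0.     0.001 -1.   ] w 14.6 F [-3.4  2.7 15.6] q [-0.62  0.47  0.6   2.04 -0.39  0.75 -0.28]
-> shift [-0.002 -0.013  0.002] rot [ 0.006 -0.001  0.001] dist 0.5 deg 0.3
[0.56 0.99 0.06]
```

View pics/s13.png

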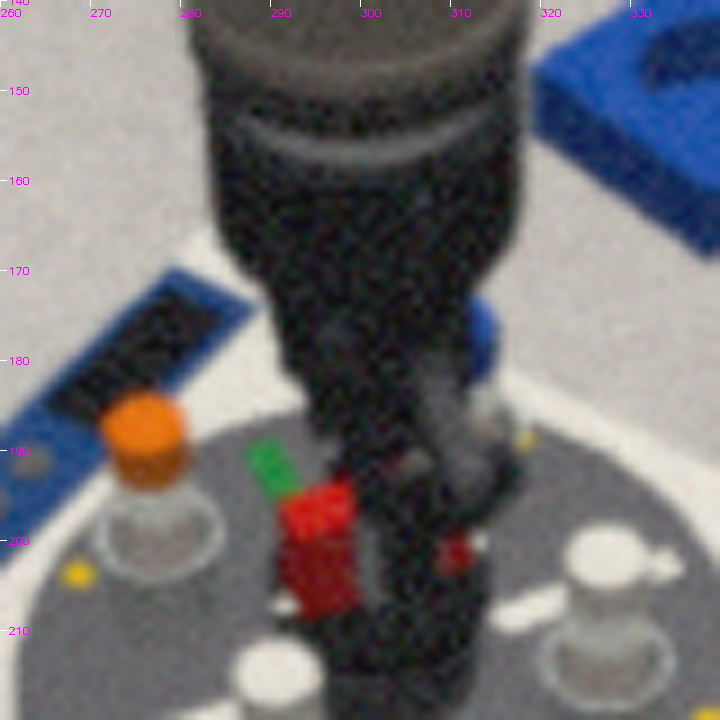

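```bash
python3 -m jog '[[1,0.04,0,0,0.08,0,0],[1,0.04,0,0,0.17,0,0],[1,0.04,0,0,0.26,0,0],[1,0.04,0,0,0.35,0,0],[1,0.04,0,0,0.44,0,0]]'; python3 - <<'E'
from h import *
plan(532.5,18,105,-120)
print(status.read_state()["torque"].round(2))
E
```

```text
clock: 19.8
ee_pos: [533.9, 18.7, 104.9]
tcp_rot: [1.863, 0.611, -1.857]
force: [-3.9, 2.4, 15.9]
grip_width: 14.3
t 19.8 pos [533.9  18.7 104.9] yaw -53.8 downx [ 0.002  0.004 -1.   ] w 14.3 F [-3.9  2.4 15.9] q [-0.7   0.5   0.72  2.04 -0.48  0.77 -0.63]
-> shift [-0.003 -0.007  0.039] rot [ 1.155 -0.002  0.004] dist 1.6 deg 66.2
[0.45 1.04 0.13]
```

```bash
python3 -m jog '[[1,0.04,0,0.02,0.1,0,0.003],[1,0.04,0,0.02,0.2,0,0.003],[1,0.04,0,0.02,0.3,0,0.003],[1,0.04,0,0.02,0.4,0,0.003],[1,0.04,0,0.02,0.5,0,0.003]]'; python3 - <<'E'
from h import *
plan(532.5,18,105,-120)
print(status.read_state()["torque"].round(2))
E
```

```text
clock: 20.42
ee_pos: [534.2, 18.3, 104.9]
tcp_rot: [2.161, 0.141, -2.15]
force: [-5.4, 1.4, 17.1]
grip_width: 14.3
t 20.43 pos [534.2  18.3 104.9] yaw -82.6 downx [ 0.005  0.002 -1.   ] w 14.3 F [-5.4  1.4 17.1] q [-0.8   0.55  0.85  2.05 -0.59  0.8  -1.03]
-> shift [-0.003  0.001  0.043] rot [ 0.653 -0.004  0.003] dist 1.7 deg 37.4
[0.13 1.3  0.2 ]
```

```bash
python3 -m jog '[[1,0.04,0,0.04,0.1,-0.004,0.003],[1,0.04,0,0.04,0.2,-0.004,0.003],[1,0.04,0.01,0.04,0.3,-0.004,0.003],[1,0.04,0.02,0.04,0.4,-0.004,0.003],[1,0.04,0.02,0.04,0.5,-0.004,0.003]]'; python3 - <<'E'
from h import *
plan(532.5,18,105,-121)
print(status.read_state()["torque"].round(2))
E
```

```text
clock: 21.05
ee_pos: [534.0, 17.8, 104.9]
tcp_rot: [-2.019, 0.378, 2.014]
force: [-3.9, 2.7, 17.2]
grip_width: 14.5
t 21.05 pos [534.   17.8 104.9] yaw -111.4 downx [ 0.002  0.002 -1.   ] w 14.5 F [-3.9  2.7 17.2] q [-0.87  0.62  0.99  2.05 -0.7   0.85 -1.42]
-> shift [-0.002  0.008  0.037] rot [ 0.168 -0.001  0.003] dist 1.5 deg 9.6
[0.41 1.1  0.15]
```

```bash
python3 -m jog '[[1,0.04,0,0.02,0.06,0,0],[1,0.04,0,0.02,0.12,0,0],[1,0.04,0,0.02,0.16,0,0],[1,0.04,0,0.02,0.2,0,0],[1,0.04,0,0.02,0.22,0,0]]'; python3 - <<'E'
from h import *
plan(532.5,18,105,-121)
print(status.read_state()["torque"].round(2))
E
```

```text
clock: 21.68
ee_pos: [533.4, 16.1, 104.9]
tcp_rot: [-1.886, 0.575, 1.88]
force: [-6.8, -3.1, 20.7]
grip_width: 14.0
t 21.68 pos [533.4  16.1 104.9] yaw -124.0 downx [ 0.003  0.    -1.   ] w 14.0 F [-6.8 -3.1 20.7] q [-0.9   0.65  1.04  2.05 -0.75  0.87 -1.59]
-> shift [-0.003 -0.027  0.045] rot [-0.052 -0.002  0.002] dist 2.1 deg 3.0
[-0.85  1.74  0.72]
```

```bash
python3 -m jog '[[1,0.04,-0.03,0.02,0.03,0,0],[1,0.04,-0.03,0.02,0.05,0,0],[1,0.04,-0.03,0.02,0.05,0,0],[1,0.04,-0.03,0.02,0.05,0,0],[1,0.04,-0.03,0.02,0.05,0,0]]'; python3 - <<'E'
from h import *
plan(532.5,18,105,-121)
print(status.read_state()["torque"].round(2))
t=save("top",14);s=save("scene",14)
s["img"]=np.clip(s["img"].astype(float)*1.7,0,255).astype(np.uint8)
p=status.read_state()["ee_pos"]
crop(s["img"],250,140,340,240,7,"s14")
E
```

```text
clock: 22.3
ee_pos: [533.3, 15.9, 104.9]
tcp_rot: [-1.856, 0.615, 1.851]
force: [-9.1, -1.9, 21.7]
grip_width: 14.4
t 22.3 pos [533.3  15.9 104.9] yaw -126.7 downx [ 0.002 -0.001 -1.   ] w 14.4 F [-9.1 -1.9 21.7] q [-0.91  0.66  1.05  2.05 -0.76  0.88 -1.63]
-> shift [-0.003 -0.031  0.047] rot [-0.1   -0.003  0.001] dist 2.3 deg 5.7
[-0.6   2.03  1.38]
```

View pics/s14.png

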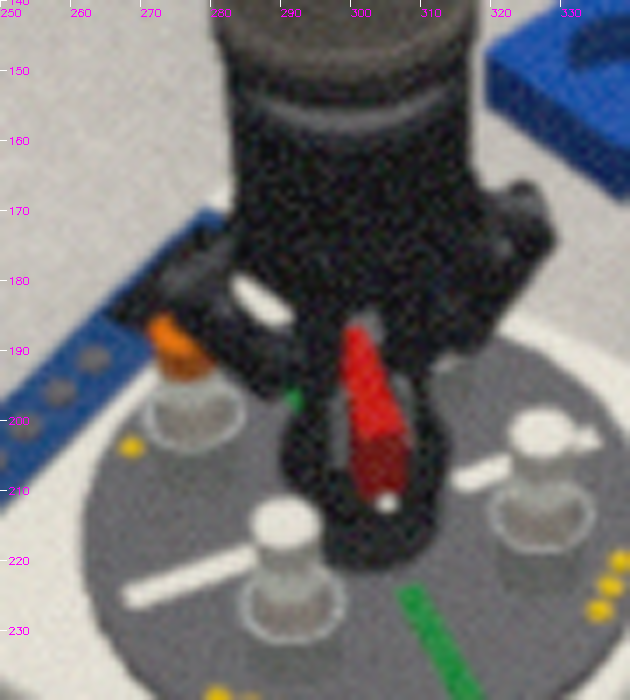

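```bash
python3 - <<'E'
from h import *
s=load("scene",14)
def R(u,v): return 250+u/7-.5,140+v/7-.5
for a,b in(((405,427),(370,330)),((364,437),(344,352)),((407,492),(362,500))):
  for z in (134,):
    P=[onz(s,*R(*p),z) for p in(a,b)];d=P[1]-P[0];print(np.degrees(np.arctan2(d[1],d[0])).round(1),P[0].round(1),P[1].round(1))
# predicted bar for several yaws, flush
im=np.clip(s["img"].astype(float)*1.7,0,255).astype(np.uint8)
pts=[]
a=np.radians(-31);e=np.array([np.cos(a),np.sin(a),0]);n=np.array([-e[1],e[0],0])
for z in(100,134):
  for i in np.linspace(-1,1,15):
    for j in(-1,1): pts.append(np.array([532.3,17.5,z])+25*i*e+8*j*n)
th=np.linspace(0,2*np.pi,40)
for q in th: pts.append([532.3+30*np.cos(q),17.5+30*np.sin(q),94])
crop(im,270,160,340,230,9,"s14b",proj(s,pts))
t=load("top",14);crop(t["img"],270,140,400,270,5,"t14")
E
```

```text
143.0 [557.   10.1 134. ] [520.6  37.4 134. ]
138.4 [548.8  -1.5 134. ] [519.9  24.2 134. ]
-130.0 [574.6 -11.6 134. ] [565. -23. 134.]
```

View pics/s14b.png

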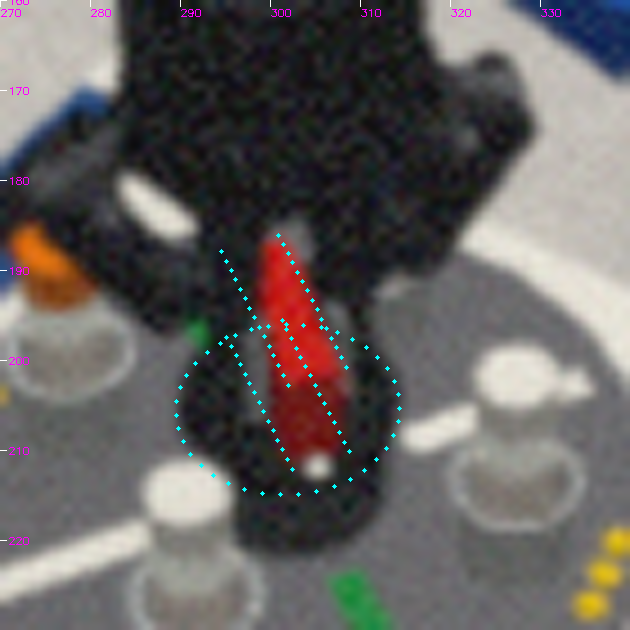

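View pics/t14.png

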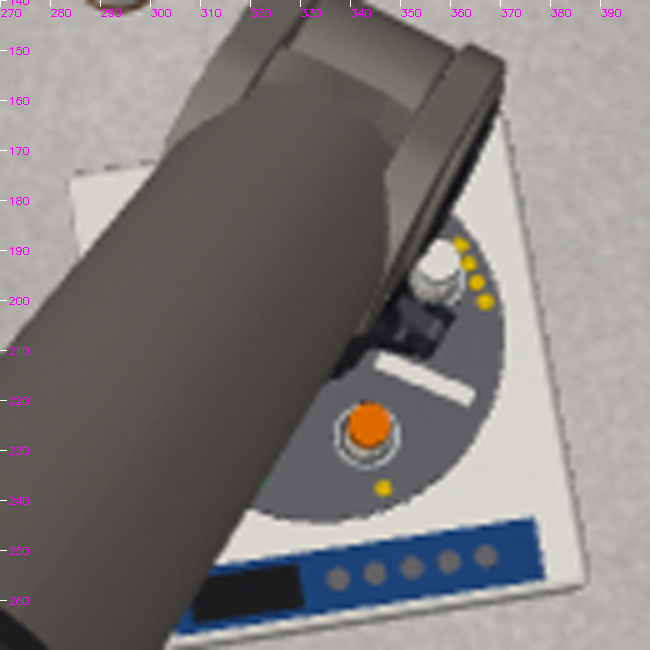

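```bash
python3 -m jog '[[1,0.04,-0.01,0.02,0,0,0],[1,0.04,-0.01,0.02,0,0,0],[1,0.04,-0.01,0.02,0,0,0],[1,0.04,-0.01,0.02,0,0,0],[1,0.04,-0.01,0.02,0,0,0]]'; python3 - <<'E'
from h import *
plan(532.5,18,105,-121)
print(status.read_state()["torque"].round(2))
t=load("top",1)
# carousel yaw from strips, top view (z=60)
im=cv2.cvtColor(t["img"],cv2.COLOR_RGB2HSV)
g=((im[:,:,0]>50)&(im[:,:,0]<80)&(im[:,:,1]>120)).astype(np.uint8); g[:,:290]=0;g[:,380:]=0
n,l,st,c=cv2.connectedComponentsWithStats(g)
P=[]
for i in range(1,n):
    if st[i,4]>30: P.append(onz(t,*c[i],60)); print(st[i,4],c[i].round(1),P[-1].round(1))
if len(P)==2:
    d=P[0]-P[1];print("green yaw",np.degrees(np.arctan2(d[1],d[0])),(P[0]+P[1])/2)
ends=[onz(t,270+u/6-.5,155+v/6-.5,60) for u,v in((203,235),(562,384))]
d=ends[0]-ends[1];print("white yaw",np.degrees(np.arctan2(d[1],d[0])))
E
```

```text
clock: 23.02
ee_pos: [533.3, 15.8, 104.9]
tcp_rot: [-1.859, 0.613, 1.853]
force: [-7.6, -0.7, 20.9]
grip_width: 14.3
t 23.02 pos [533.3  15.8 104.9] yaw -126.5 downx [ 0.003 -0.001 -1.   ] w 14.3 F [-7.6 -0.7 20.9] q [-0.91  0.66  1.05  2.05 -0.76  0.88 -1.63]
-> shift [-0.002 -0.032  0.048] rot [-0.096 -0.003  0.001] dist 2.3 deg 5.5
[-0.23  1.68  1.24]
69 [342.1 186. ] [583.6 -12.1  60. ]
73 [324.4 227.1] [474.5  47.5  60. ]
green yaw -28.603475834748696 [529.0705523   17.69458194  60.        ]
white yaw 61.377180222303906
```

```bash
python3 - <<'E'
from bench import ticket
print(ticket.hand_in())
E
```

```text
the job is handed in; nothing more can be done
None
```

I've handed the job in with the arm still gripping the cap and pressing it onto the hub. The clock stood at 23.0 s of the 72 s allowed.

- **Vials:** The orange vial is in pocket 1 and the blue vial in pocket 2. Each was pressed to the pocket floor with 18–20 N, at the height I had predicted. Pictures taken before the cap work showed both standing like the vials already in pockets 3 and 4.
- **Cap:** I took the red-handled cap from the blue stand, put its lugs through the notches, and pushed it down flush. I then turned it clockwise until the torque climbed from 0.15 to 1.4 N m, which I take to be the stop. It ends still gripped, with the tool at the predicted flush height (104.9 mm), pushing about 21 N down, with 1.2 N m of torque held against the stop.

**Checks that disagreed or could not be made:**
- **Turn angle:** The tool had turned about 98° when I stopped, and the last picture showed the bar about 8–10° past the green strips. The stop should be at 90–95°. I put the difference down to the grip flexing or slipping and to reading error, but I did not confirm it.
- **Blue vial:** It was hidden from both cameras at the end, so I did not see it after the twist. The forces during the turn stayed low.
- **Cameras:** The two cameras differed by about 4 mm. I averaged them for the grasps and relied mainly on the scene camera when placing, because it matched the tool position.

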